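# Hold the hidden pivot bolt of a wire-reel stand at its setting

### The arm

A 6-joint arm with a two-finger parallel gripper is mounted at the origin on a cart in front of the work surface, level with it; the furniture and walls round the work are solid. World frame = base frame: x ahead of the robot, y to its left, z up, the work surface at z = 0. Lengths are in m, angles in rad, forces in N, time in s.
With the tool pointing down it reaches from about 0.25 to 0.725 m from the base axis. Payload 4 kg.
Tool frame: the origin (TCP) lies at the very end of the fingers, on their centre line; the grasp point (between the pads) lies 19 mm behind it (ctrl.grip_depth is the distance from the TCP to the grasp point, in m); z points along the fingers, y is the line along which they close (so a half turn about z gives the same grasp; the last joint's range is limited). The gripper opens to 85 mm and grips with 20 to 120 N. Pads are 22 mm wide; open, the fingers measure 114 mm over their backs; the gripper's body (76 mm by 85 mm) begins 54 mm behind the grasp point. The pads swing forward as they close: fully open they stand 13 mm farther back than shut.
Start: joints at [-1.279, 0.241, 0.005, 1.335, 0, 1.571], TCP at [0.144, -0.479, 0.231] pointing down, gripper open.
Joint ranges: [-2.72, 2.72], [-1.05, 1.87], [-1.09, 1.28], [-1.99, 2.15], [-1.42, 1.44], [-3.14, 3.14]. Speed limits (rad/s): [2.79, 2.79, 3.14, 3.14, 3.14, 3.14].

### API

Orientations are given as a 3x3 rotation matrix whose columns are the frame's x, y, z axes.
In Python, from rig import ctrl, optics gives the robot as it stands.
- The arm moves only by the tool servo_tool, never from a script. Its argument "rows" is a list of rows, each an object of numbers: "dx", "dy", "dz": the shift along the tool's x, y, z scaled (see below); "wx", "wy", "wz": the turn, a rotation vector about the tool's x, y, z scaled (see below); "jaw": the opening, from -1 (shut) to 1 (fully open), so that 0 is half open. In form: [{"dx": .., "dy": .., "dz": .., "wx": .., "wy": .., "wz": .., "jaw": ..}, ...]. A call has 1 to 12 rows; each row shifts and turns the commanded pose from where the row before left it, along the tool's axes as they then stand; what a row does not reach is not made up. The controller multiplies each number of a shift by 0.04 m and each number of a turn by 0.1 rad. A row lasts 1/12 s, in which the tool goes at most 41.7 mm and 7.16 degrees, less where a joint would pass 70% of its speed; a pose out of reach is approached as far as the arm can. A call with a number of a shift or a turn outside -1 to 1 is refused whole. A call with a gripper value outside its range is refused whole. The fingers move at their own pace and stop on an object; the grip force is fixed at half the most. Time passes only in rows, so rows that do not move let the fingers close. It gives the time, the measured TCP pose, the force and the opening at its end, in the units of the state.
- ctrl.get_obs(): the state, without advancing time (a new reading comes with each control period).
- optics.get_image(name): name is "side" or "top" or "wrist"; returns a dict with "frame" (384x512x3 uint8, blue, green, red), "camera_matrix" (3x3 intrinsics, pixels), "dist" ([k1, k2, p1, p2, k3] as OpenCV has them; the pictures are not rectified), "world_to_cam" (4x4, takes a point from world to camera coordinates). Camera axes: x right, y up, looking along -z (the intrinsics and any distortion apply to the point x, -y, -z); pixel columns grow to the right and rows downward; lengths in m; the calibration is good to about 2 mm. A picture is of the moment at which its call begins. There is no depth.
- ctrl.job_done(): hands the job in, once; it reports no verdict.
The state is a dict: "time": time; "qpos": joint angles; "joint_velocities": joint speeds; "effort": joint torques, N m; "eef_pos": TCP position; "orientation": TCP orientation; "force": force on the tool from outside, world axes, zero at the start; "wrist_torque": the same for the moment, N m; "grip_width": finger opening in m.
Only numpy, scipy, OpenCV 4.12 (cv2) and the standard library are available. Lean on these libraries where they do the work, as an engineer would, in place of code of your own. Each camera call takes 0.05 s, during which the arm holds its last target. There are 200 camera calls.

### The job

The nut on the front of the wire-reel stand is slack, so before a colleague tightens it the pivot bolt must be held from turning at its setting: lift the grey cover off the stand by its knob and set it down flat on the desk without dropping it. Then reach down into the gap behind the front plate, grip the bolt's hex head, turn it until the red pointer of the blue guide arm stands in the green band, and finish while still gripping the head there, firmly and still, against its spring. Turn it by that hidden head only, never touching the arm or overshooting far past the band, and leave the tape, the dark case, the pliers and the tin where they lie.

Things in the scene. Friction and masses are not known exactly. Their poses are not given: they have to be found in the camera images.
- stand: wire-reel stand, bent aluminium, fixed to the desk: two upright legs (plates 4 mm thick, 123 mm high, y -45 to +95 mm), front leg at x -28 to -24 mm, rear leg at x +26 to +30 mm; the 50 mm gap between them is open at both ends. 4 mm foot; foot and reel reach to x = -82 mm at the front. Origin on the desk under the middle of the bolt head, z up, +x from front leg to rear leg; turned up to 0.3 rad
- cover: loose grey sheet cover over the gap, 60 x 140 mm (x, y), 3 mm thick, 0.1 kg, two lips 8 mm high underneath hang in the gap (2 mm play in x). Black round knob in the middle, 22 mm across, 11 to 38 mm above the origin, widest from 21 to 35 mm. Origin under the middle at the lips' lower edge, z up; at the start 115 mm above the desk and 25 mm to the stand's +y; 0 when standing on the desk
- bolt_head: steel hex head of the pivot bolt, in the gap; 24 mm across flats, 18 mm long along the bolt. Origin in its middle, on the axis, at stand x = 0, y = 0, 85 mm above the desk, 38 mm below the legs' top edges. x along the bolt (the stand's x), y normal to two flats: at joint 0 these stand upright, facing the stand's +y and -y. A coil spring fills the space from front leg to head; free space below
- pivot_bolt (a joint): turn of bolt, hex head and guide arm (one piece) about the stand's x axis, rad. 0 = arm down at the reel, where a spring returns it if let go; positive = the arm's free end (+y side) rises, and a hand gripping the head from above leans to the stand's -y. Green band 0.31 to 0.53, middle 0.42; stop at 0.95. Takes about 0.07 N m to start, 0.12 N m in the band, so grip firmly (40 N or so)
- guide_arm: blue guide arm in front of the front leg, 52 mm from pivot to its white roller; the red pointer at its free end sweeps a white scale with a green band on the front leg, 79 mm from the axis. Origin on the bolt's axis at the head's middle; x along the bolt, y along the arm to its free end, which is 0.22 rad below level at joint 0
- electrical_tape: roll of black tape, 66 mm across, 18 mm high, lying on the desk behind the stand; origin under its middle
- caliper_box: dark flat case, 89 x 235 x 24 mm, lying on the desk at the far right; origin under its middle. The desk in front of it, to the robot's right of the stand (x 0.40 to 0.57, y -0.38 to -0.17), is free; a black notebook lies further right
- pliers: pliers with blue handles, 167 x 54 x 12 mm, lying on the desk to the left; origin under the middle
- flux_tin: small round tin, 59 mm across, 18 mm high, lying on the desk behind the stand on the left; origin under its middle. A white bottle 152 mm high stands left of it at x 0.59, y 0.35, and more tools and papers lie beyond
Mind the look-alikes: they are no part of the job. What is shaped like the cover but yellow is not meant.

How it is judged:
By the outcome, as a careful person would: the job done as asked, in the order asked, and still so for the second after the job is handed in, while the arm keeps its last pose, push and grip.
It also fails if it takes over 48 s, if anything falls off the work surface, if the arm or the gripper's body presses on something with over 40 N, if the wrist force passes 120 N, or if a joint passes its speed limit or range.

## Working session

There is one attempt and no reset: what is moved stays moved. The work goes in short steps, Python scripts to look and compute and a tool call to move; the robot and the scene stay as the last step left them, time stands still between calls to the robot, and variables do not carry over. Pictures are saved under pics/ and viewed, on a budget of 10 in all, crops included, one or two more only if the job needs it, and the job is handed in when it is done.

Besides the shell and the picture viewer there is one more tool, called after ">>>" as name(argument=value, ...), one argument or row to a line, values as JSON. servo_tool: Moves the arm, as the interface text tells. Its arguments: {"type":"object","properties":{"rows":{"type":"array"}},"required":["rows"]}

```bash
ls; mkdir -p pics; python3 - <<'E'
from rig import ctrl, optics
import cv2, numpy as np
a=[]
for n in ["top","side"]:
    im=optics.get_image(n); cv2.imwrite(f"pics/{n}0.png",im["frame"]); a.append(im["frame"])
    print(n,im["camera_matrix"].round(1).tolist(),im["dist"],im["world_to_cam"].round(4).tolist())
print(ctrl.get_obs())
E
```

```text
pics
top [[346.6, 0.0, 254.1], [0.0, 346.6, 189.2], [0.0, 0.0, 1.0]] [-0.01490399  0.          0.          0.          0.        ] [[0.0205, -0.9997, -0.0158, 0.0177], [0.9856, 0.0175, 0.1681, -0.5665], [-0.1678, -0.019, 0.9856, -0.9064], [0.0, 0.0, 0.0, 1.0]]
side [[363.6, 0.0, 248.8], [0.0, 363.6, 191.8], [0.0, 0.0, 1.0]] [-0.10416453  0.          0.          0.          0.        ] [[0.9987, 0.0506, -0.0078, -0.5397], [-0.015, 0.435, 0.9003, -0.1015], [0.049, -0.899, 0.4352, -1.0033], [0.0, 0.0, 0.0, 1.0]]
{'time': 0.1, 'qpos': array([-1.27900610e+00,  2.41336616e-01,  3.86778297e-03,  1.33517492e+00,
        9.93227937e-06,  1.57078871e+00]), 'joint_velocities': array([ 0.00097433,  0.00020552,  0.00374331, -0.00152435,  0.00097275,
       -0.00132493]), 'effort': array([-1.97286072e-04, -3.73137903e+01,  2.53010041e+01,  1.08583181e-02,
       -4.98432178e-05,  9.50769873e-06]), 'eef_pos': array([ 0.14367793, -0.4783364 ,  0.23050584]), 'orientation': array([[ 9.57728235e-01,  2.87674042e-01, -5.21930247e-04],
       [ 2.87674516e-01, -9.57726596e-01,  1.77218913e-03],
       [ 9.94633126e-06, -1.84742160e-03, -9.99998293e-01]]), 'force': array([0.30623835, 0.01308023, 0.44750946]), 'wrist_torque': array([ 0.04627113,  0.01374944, -0.0043824 ]), 'grip_width': 0.08513973554486688}
```

View pics/top0.png

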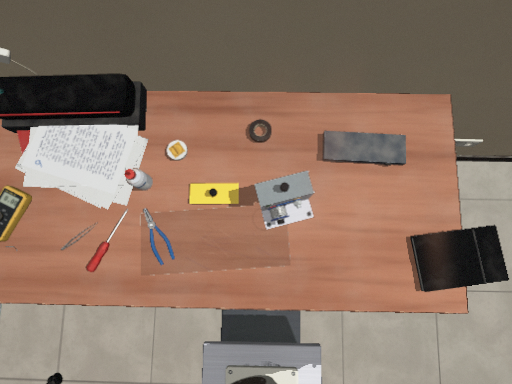

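View pics/side0.png

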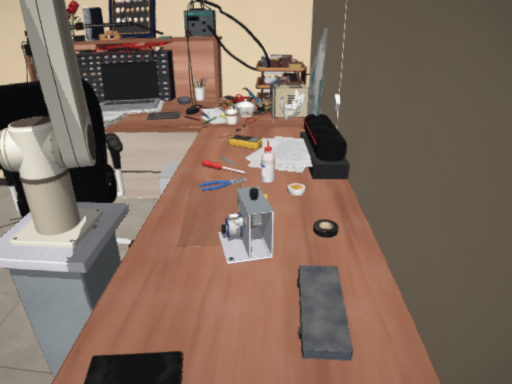

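Top: the grey cover with its black knob is at (284,187), on the stand. The yellow look-alike lies at (213,193). The tape is at (260,131), the case at (364,148), the tin at (177,150) and the pliers at (157,237). Grey, sitting on the stand's legs, fits the description, so I'm confirming it in an enlarged crop.

```bash
cat > h.py <<'E'
import cv2, numpy as np
from rig import ctrl, optics
F=np.diag([1.,-1,-1])
def grab(n,save=None):
    im=optics.get_image(n)
    if save: cv2.imwrite(save,im["frame"])
    return im
def proj(im,P):
    W=F@im["world_to_cam"][:3]
    return cv2.projectPoints(np.atleast_2d(np.asarray(P,float)),cv2.Rodrigues(W[:,:3])[0],W[:,3],im["camera_matrix"],np.asarray(im["dist"],float))[0][:,0]
def ray_z(im,px,z):
    "world points on plane z for pixels"
    u=cv2.undistortPoints(np.atleast_2d(np.asarray(px,float))[:,None],im["camera_matrix"],np.asarray(im["dist"],float))[:,0]
    W=F@im["world_to_cam"][:3]; R,t=W[:,:3],W[:,3]; c=-R.T@t
    d=np.c_[u,np.ones(len(u))]@R
    return c+d*((z-c[2])/d[:,2])[:,None]
def stand2w(p,x,y,a):
    p=np.atleast_2d(np.asarray(p,float)); c,s=np.cos(a),np.sin(a)
    return np.c_[x+c*p[:,0]-s*p[:,1],y+s*p[:,0]+c*p[:,1],p[:,2]]
E
python3 - <<'E'
from h import *
t=grab("top"); s=grab("side")
A=cv2.resize(t["frame"][155:240,230:330],(640,544),interpolation=cv2.INTER_CUBIC)
cv2.imwrite("pics/c1.png",A)
B=cv2.resize(s["frame"][180:270,205:285],(533,600),interpolation=cv2.INTER_CUBIC)
cv2.imwrite("pics/c2.png",B)
E
```

```text
(no output)
```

View pics/c1.png

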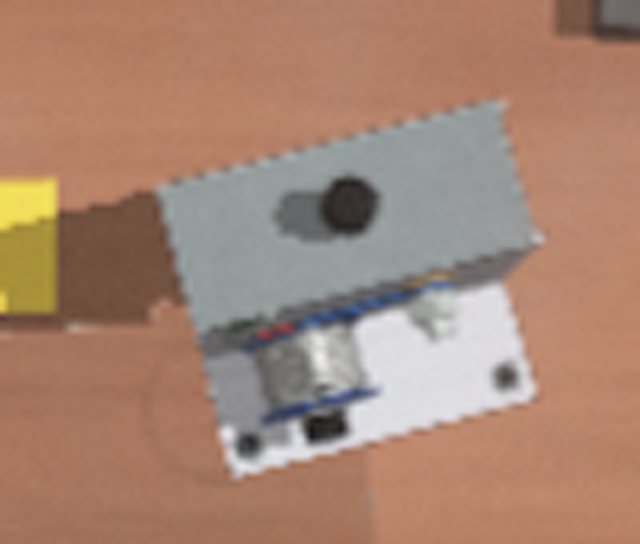

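View pics/c2.png

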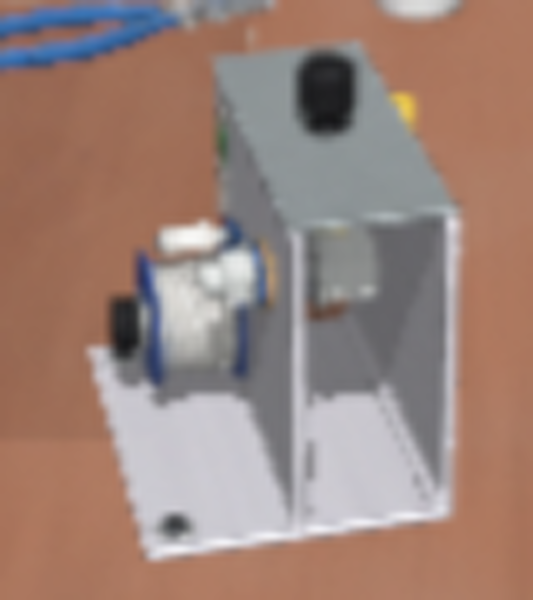

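The top crop confirms a grey sheet on the stand, with corners at (160,187), (503,102), (540,240) and (200,333) and the knob at (350,205). The side crop shows its corners at (215,60), (362,45), (455,210) and (290,228), with the head visible in the gap at about (345,265). Now fitting the stand pose.

```bash
python3 - <<'E'
from h import *
from scipy.optimize import least_squares
t=grab("top"); s=grab("side")
C=np.array([[30,95,126],[30,-45,126],[-30,-45,126],[-30,95,126]])/1e3
pt=(np.array([[160,187],[503,102],[540,240],[200,333]])+.5)/6.4-.5+[230,155]
ps=(np.array([[362,45],[455,210],[290,228],[215,60]])+.5)/6.667-.5+[205,180]
K=np.array([[0,25,152]])/1e3
kt=np.array([[350,203]])/6.4-.4+[230,155]
f=lambda q,a=1,b=1:np.r_[a*(proj(t,stand2w(C,*q))-pt).ravel(),b*(proj(s,stand2w(C,*q))-ps).ravel()]
for w in [(1,1),(1,0),(0,1)]:
    r=least_squares(f,[.5,-.05,.2],args=w,x_scale=[.01,.01,.01]); print(w,r.x.round(4),f(r.x).round(1))
    if w==(1,1): q=r.x
print(proj(t,stand2w(K,*q)),kt, stand2w(K,*q)[0], stand2w([[0,0,.085]],*q))
print(q)
E
```

```text
(1, 1) [ 0.5629 -0.0733  0.2669] [-0.1 -0.  -0.3 -0.1  0.3  0.9 -0.5 -0.   0.2 -0.2  1.1  0.4 -0.1  0.7
 -0.5 -0.2]
(1, 0) [ 0.5636 -0.0736  0.2746] [ 0.  -0.  -0.3 -0.5  0.5  0.5 -0.2 -0.   0.2 -0.2  1.5  0.4  0.4  0.8
 -0.5 -0.1]
(0, 1) [ 0.5623 -0.072   0.2596] [-0.6 -0.1 -0.7  0.2 -0.2  1.3 -1.2 -0.   0.3 -0.4  0.7  0.2 -0.5  0.4
 -0.4 -0.5]
[[285.04725733 186.55549365]] [[284.2875  186.31875]] [ 0.55633149 -0.04922275  0.152     ] [[ 0.56292577 -0.07333739  0.085     ]]
[ 0.56292577 -0.07333739  0.26692966]
```

>>> servo_tool(
  rows=[
    {"dx": 0.4, "dy": -0.25, "dz": 0, "wx": 0, "wy": 0, "wz": 0.25, "jaw": 0},
    {"dx": 0.7, "dy": -0.42, "dz": 0, "wx": 0, "wy": 0, "wz": 0, "jaw": 0},
    {"dx": 0.7, "dy": -0.42, "dz": 0, "wx": 0, "wy": 0, "wz": 0, "jaw": 0},
    {"dx": 0.7, "dy": -0.42, "dz": 0, "wx": 0, "wy": 0, "wz": 0, "jaw": 0},
    {"dx": 0.7, "dy": -0.42, "dz": 0, "wx": 0, "wy": 0, "wz": 0, "jaw": 0},
    {"dx": 0.7, "dy": -0.42, "dz": 0, "wx": 0, "wy": 0, "wz": 0, "jaw": 0},
    {"dx": 0.7, "dy": -0.42, "dz": 0, "wx": 0, "wy": 0, "wz": 0, "jaw": 0},
    {"dx": 0.7, "dy": -0.42, "dz": 0, "wx": 0, "wy": 0, "wz": 0, "jaw": 0},
    {"dx": 0.7, "dy": -0.42, "dz": 0, "wx": 0, "wy": 0, "wz": 0, "jaw": 0},
    {"dx": 0.7, "dy": -0.42, "dz": 0, "wx": 0, "wy": 0, "wz": 0, "jaw": 0},
    {"dx": 0.7, "dy": -0.42, "dz": 0, "wx": 0, "wy": 0, "wz": 0, "jaw": 0},
    {"dx": 0.7, "dy": -0.42, "dz": 0, "wx": 0, "wy": 0, "wz": 0, "jaw": 0},
  ],
)

```text
time: 1.3
eef_pos: [0.4055, -0.2038, 0.2314]
orientation: [[0.965, 0.264, 0.0], [0.264, -0.965, -0.0], [0.0, 0.0, -1.0]]
force: [0.3, -0.4, 0.1]
grip_width: 0.0427
```

>>> servo_tool(
  rows=[
    {"dx": 0.7, "dy": -0.42, "dz": 0.1, "wx": 0, "wy": 0, "wz": 0, "jaw": 0},
    {"dx": 0.7, "dy": -0.42, "dz": 0.1, "wx": 0, "wy": 0, "wz": 0, "jaw": 0},
    {"dx": 0.7, "dy": -0.42, "dz": 0.1, "wx": 0, "wy": 0, "wz": 0, "jaw": 0},
    {"dx": 0.7, "dy": -0.42, "dz": 0.1, "wx": 0, "wy": 0, "wz": 0, "jaw": 0},
    {"dx": 0.7, "dy": -0.42, "dz": 0.1, "wx": 0, "wy": 0, "wz": 0, "jaw": 0},
    {"dx": 0.5, "dy": -0.4, "dz": 0.1, "wx": 0, "wy": 0, "wz": 0, "jaw": 0},
    {"dx": 0, "dy": 0, "dz": 0, "wx": 0, "wy": 0, "wz": 0, "jaw": 0},
    {"dx": 0, "dy": 0, "dz": 0, "wx": 0, "wy": 0, "wz": 0, "jaw": 0},
  ],
)

```text
time: 1.97
eef_pos: [0.5328, -0.0654, 0.2065]
orientation: [[0.964, 0.266, -0.002], [0.266, -0.964, -0.0], [-0.002, -0.0, -1.0]]
force: [-0.2, -0.0, -1.4]
grip_width: 0.043
```

```bash
cat >> h.py <<'E'
Q=(0.5629,-0.0733,0.267)
def delta(target,yaw=Q[2]):
    "tool-frame units to a world TCP target"
    o=ctrl.get_obs(); R=o["orientation"]; d=R.T@(np.array(target)-o["eef_pos"])/.04
    Rt=np.c_[[np.cos(yaw),np.sin(yaw),0],[np.sin(yaw),-np.cos(yaw),0],[0,0,-1]]
    w=cv2.Rodrigues(R.T@Rt)[0].ravel()/.1
    print("t",o["time"].round(2) if hasattr(o["time"],"round") else o["time"],"p",o["eef_pos"].round(4),"d",d.round(3),"w",w.round(3),"F",o["force"].round(1),"M",o["wrist_torque"].round(2),"g",round(o["grip_width"],4))
E
python3 - <<'E'
from h import *
print(ctrl.grip_depth)
delta((.5563,-.0492,.2))
im=grab("wrist","pics/w1.png")
print(proj(im,stand2w([[0,25,152],[30,95,126],[30,-45,126],[-30,-45,126],[-30,95,126]]*np.array([[1e-3]]),*Q)))
E
```

```text
0.0187
t 1.9667 p [ 0.5328 -0.0654  0.2065] d [ 0.673 -0.234  0.162] w [-0.004  0.015  0.026] F [-0.2 -0.  -1.4] M [ 0.01  0.03 -0.01] g 0.043
[[235.096035   175.19919341]
 [127.41013708 119.93228674]
 [346.62230466 120.13923522]
 [339.73041544 209.11165538]
 [135.75244412 208.4748561 ]]
```

View pics/w1.png

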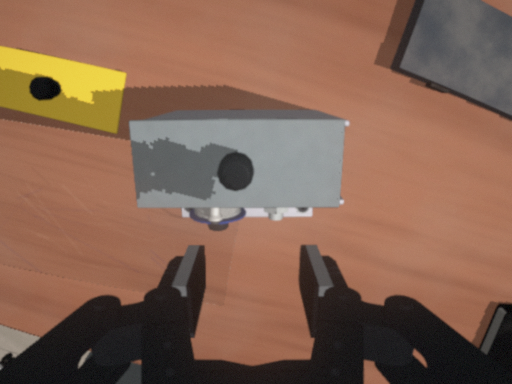

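The wrist view shows the knob at (236,171) and the cover's corners within about 2 px of prediction, so the pose holds. Going down on the knob.

>>> servo_tool(
  rows=[
    {"dx": 0.34, "dy": -0.12, "dz": 0, "wx": 0, "wy": 0, "wz": 0.03, "jaw": 0},
    {"dx": 0.33, "dy": -0.11, "dz": 0.1, "wx": 0, "wy": 0, "wz": 0, "jaw": 0},
    {"dx": 0, "dy": 0, "dz": 0.4, "wx": 0, "wy": 0, "wz": 0, "jaw": 0},
    {"dx": 0, "dy": 0, "dz": 0.4, "wx": 0, "wy": 0, "wz": 0, "jaw": 0},
    {"dx": 0, "dy": 0, "dz": 0, "wx": 0, "wy": 0, "wz": 0, "jaw": 0},
  ],
)

```text
time: 2.43
eef_pos: [0.5541, -0.0511, 0.1681]
orientation: [[0.966, 0.26, -0.006], [0.26, -0.966, 0.0], [-0.005, -0.002, -1.0]]
force: [-1.2, -0.2, -0.8]
grip_width: 0.0424
```

```bash
python3 -c "
from h import *
delta((.5563,-.0492,.130))"
```

```text
t 2.4333 p [ 0.5541 -0.0511  0.1681] d [ 0.071 -0.029  0.953] w [-0.019  0.054 -0.042] F [-1.2 -0.2 -0.8] M [ 0.03  0.07 -0.02] g 0.0424
```

>>> servo_tool(
  rows=[
    {"dx": 0.07, "dy": -0.03, "dz": 0.4, "wx": 0, "wy": 0.04, "wz": -0.04, "jaw": 0},
    {"dx": 0, "dy": 0, "dz": 0.35, "wx": 0, "wy": 0, "wz": 0, "jaw": 0},
    {"dx": 0, "dy": 0, "dz": 0.1, "wx": 0, "wy": 0, "wz": 0, "jaw": 0},
    {"dx": 0, "dy": 0, "dz": 0, "wx": 0, "wy": 0, "wz": 0, "jaw": 0},
    {"dx": 0, "dy": 0, "dz": 0, "wx": 0, "wy": 0, "wz": 0, "jaw": 0},
  ],
)

```text
time: 2.85
eef_pos: [0.5587, -0.0491, 0.1381]
orientation: [[0.965, 0.264, 0.004], [0.264, -0.965, 0.001], [0.004, 0.0, -1.0]]
force: [-0.2, 0.1, -0.2]
grip_width: 0.0427
```

```bash
python3 -c "
from h import *
delta((.5563,-.0492,.130))"
```

```text
t 2.85 p [ 0.5587 -0.0491  0.1381] d [-0.06  -0.015  0.201] w [ 0.002 -0.045  0.002] F [-0.2  0.1 -0.2] M [-0.01 -0.   -0.03] g 0.0427
```

>>> servo_tool(
  rows=[
    {"dx": -0.05, "dy": -0.01, "dz": 0.19, "wx": 0, "wy": -0.04, "wz": 0, "jaw": 0},
    {"dx": 0, "dy": 0, "dz": 0, "wx": 0, "wy": 0, "wz": 0, "jaw": 0},
    {"dx": 0, "dy": 0, "dz": 0, "wx": 0, "wy": 0, "wz": 0, "jaw": -0.5},
    {"dx": 0, "dy": 0, "dz": 0, "wx": 0, "wy": 0, "wz": 0, "jaw": -1},
    {"dx": 0, "dy": 0, "dz": 0, "wx": 0, "wy": 0, "wz": 0, "jaw": -1},
    {"dx": 0, "dy": 0, "dz": 0, "wx": 0, "wy": 0, "wz": 0, "jaw": -1},
    {"dx": 0, "dy": 0, "dz": 0, "wx": 0, "wy": 0, "wz": 0, "jaw": -1},
    {"dx": 0, "dy": 0, "dz": 0, "wx": 0, "wy": 0, "wz": 0, "jaw": -1},
  ],
)

```text
time: 3.52
eef_pos: [0.5568, -0.0489, 0.1302]
orientation: [[0.964, 0.265, 0.001], [0.265, -0.964, -0.0], [0.001, 0.0, -1.0]]
force: [-1.3, 0.1, 3.4]
grip_width: 0.0194
```

>>> servo_tool(
  rows=[
    {"dx": 0, "dy": 0, "dz": -0.1, "wx": 0, "wy": 0, "wz": 0, "jaw": -1},
    {"dx": 0, "dy": 0, "dz": -0.2, "wx": 0, "wy": 0, "wz": 0, "jaw": -1},
    {"dx": 0, "dy": 0, "dz": -0.2, "wx": 0, "wy": 0, "wz": 0, "jaw": -1},
    {"dx": 0, "dy": 0, "dz": 0, "wx": 0, "wy": 0, "wz": 0, "jaw": -1},
  ],
)

```text
time: 3.85
eef_pos: [0.5578, -0.049, 0.1518]
orientation: [[0.964, 0.265, 0.003], [0.265, -0.964, -0.0], [0.003, 0.001, -1.0]]
force: [-0.0, 0.3, -0.2]
grip_width: 0.0197
```

```bash
python3 -c "
from h import *
delta((.5563,-.0492,.190))
a=grab('wrist'); b=grab('side')
cv2.imwrite('pics/g1.png',np.hstack([cv2.resize(a['frame'],(400,300)),cv2.resize(b['frame'][130:280,150:350],(400,300))]))"
```

```text
t 3.85 p [ 0.5578 -0.049   0.1518] d [-0.036 -0.003 -0.955] w [ 0.012 -0.032  0.008] F [-0.   0.3 -0.2] M [ 0.03 -0.05  0.04] g 0.0197
```

View pics/g1.png

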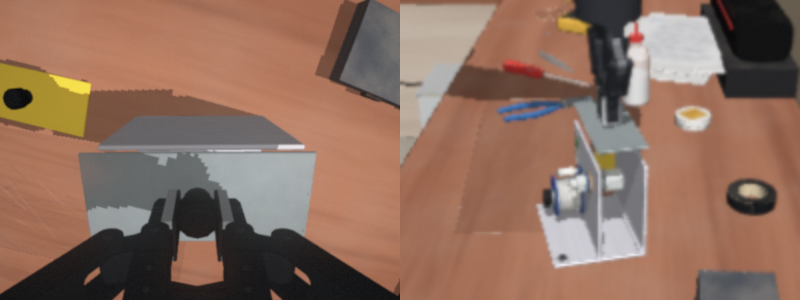

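The wrist view shows the pads round the knob at (197,205), and the side view shows the cover clear above the legs. Carrying it to the free desk area.

>>> servo_tool(
  rows=[
    {"dx": 0, "dy": 0, "dz": -0.35, "wx": 0, "wy": 0, "wz": 0, "jaw": -1},
    {"dx": -0.1, "dy": 0.16, "dz": -0.35, "wx": 0, "wy": 0, "wz": 0, "jaw": -1},
    {"dx": -0.25, "dy": 0.4, "dz": 0, "wx": 0, "wy": 0, "wz": 0, "jaw": -1},
    {"dx": -0.36, "dy": 0.55, "dz": 0, "wx": 0, "wy": 0, "wz": 0, "jaw": -1},
    {"dx": -0.36, "dy": 0.55, "dz": 0, "wx": 0, "wy": 0, "wz": 0, "jaw": -1},
    {"dx": -0.36, "dy": 0.55, "dz": 0, "wx": 0, "wy": 0, "wz": 0, "jaw": -1},
    {"dx": -0.36, "dy": 0.55, "dz": 0, "wx": 0, "wy": 0, "wz": 0, "jaw": -1},
    {"dx": -0.36, "dy": 0.55, "dz": 0.1, "wx": 0, "wy": 0, "wz": 0, "jaw": -1},
    {"dx": -0.36, "dy": 0.55, "dz": 0.2, "wx": 0, "wy": 0, "wz": 0, "jaw": -1},
    {"dx": -0.36, "dy": 0.55, "dz": 0.3, "wx": 0, "wy": 0, "wz": 0, "jaw": -1},
    {"dx": -0.25, "dy": 0.4, "dz": 0.3, "wx": 0, "wy": 0, "wz": 0, "jaw": -1},
    {"dx": -0.13, "dy": 0.3, "dz": 0.3, "wx": 0, "wy": 0, "wz": 0, "jaw": -1},
  ],
)

```text
time: 4.95
eef_pos: [0.4841, -0.2822, 0.1289]
orientation: [[0.965, 0.263, -0.0], [0.263, -0.965, -0.0], [-0.001, 0.0, -1.0]]
force: [-0.4, 0.2, -1.2]
grip_width: 0.0194
```

>>> servo_tool(
  rows=[
    {"dx": 0, "dy": 0, "dz": 0.4, "wx": 0, "wy": 0, "wz": 0, "jaw": -1},
    {"dx": 0, "dy": 0, "dz": 0.4, "wx": 0, "wy": 0, "wz": 0, "jaw": -1},
    {"dx": 0, "dy": 0, "dz": 0, "wx": 0, "wy": 0, "wz": 0, "jaw": -1},
    {"dx": 0, "dy": 0, "dz": 0, "wx": 0, "wy": 0, "wz": 0, "jaw": -1},
  ],
)

```text
time: 5.28
eef_pos: [0.4844, -0.2797, 0.0964]
orientation: [[0.964, 0.265, -0.003], [0.265, -0.964, 0.002], [-0.002, -0.003, -1.0]]
force: [-0.1, 0.5, -0.5]
grip_width: 0.0193
```

```bash
python3 -c "
from h import *
delta((.485,-.275,.030))"
```

```text
t 5.2833 p [ 0.4844 -0.2797  0.0964] d [ 0.048 -0.104  1.661] w [-0.025  0.022  0.011] F [-0.1  0.5 -0.5] M [-0.06 -0.03  0.04] g 0.0193
```

>>> servo_tool(
  rows=[
    {"dx": 0, "dy": 0, "dz": 0.4, "wx": 0, "wy": 0, "wz": 0, "jaw": -1},
    {"dx": 0, "dy": 0, "dz": 0.4, "wx": -0.02, "wy": 0.02, "wz": 0, "jaw": -1},
    {"dx": 0, "dy": 0, "dz": 0.4, "wx": 0, "wy": 0, "wz": 0, "jaw": -1},
    {"dx": 0, "dy": 0, "dz": 0.4, "wx": 0, "wy": 0, "wz": 0, "jaw": -1},
    {"dx": 0, "dy": 0, "dz": 0, "wx": 0, "wy": 0, "wz": 0, "jaw": -1},
    {"dx": 0, "dy": 0, "dz": 0, "wx": 0, "wy": 0, "wz": 0, "jaw": -1},
  ],
)

```text
time: 5.78
eef_pos: [0.4856, -0.28, 0.034]
orientation: [[0.964, 0.265, 0.002], [0.265, -0.964, -0.001], [0.002, 0.002, -1.0]]
force: [0.8, -0.0, -0.1]
grip_width: 0.0196
```

```bash
python3 -c "
from h import *
delta((.485,-.275,.0152))
b=grab('side'); cv2.imwrite('pics/s2.png',cv2.resize(b['frame'][190:330,130:350],(660,420)))"
```

```text
t 5.7833 p [ 0.4856 -0.28    0.034 ] d [ 0.019 -0.126  0.471] w [ 0.015 -0.016  0.016] F [ 0.8 -0.  -0.1] M [-0.02 -0.01 -0.01] g 0.0196
```

View pics/s2.png

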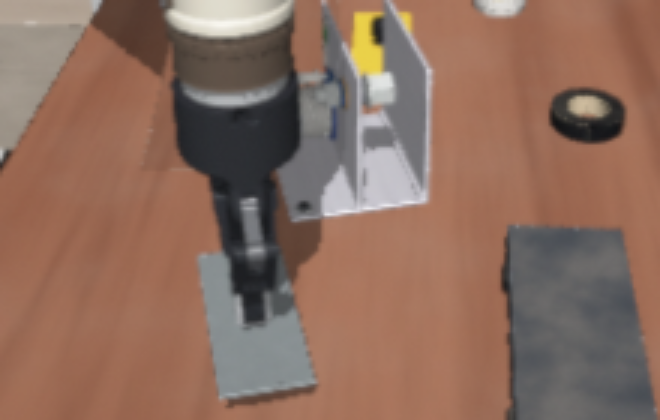

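The picture shows the cover level, just above the desk at (258,325), and clear of the stand and case. Lowering it gently.

>>> servo_tool(
  rows=[
    {"dx": 0, "dy": 0, "dz": 0.2, "wx": 0, "wy": 0, "wz": 0, "jaw": -1},
    {"dx": 0, "dy": 0, "dz": 0.15, "wx": 0, "wy": 0, "wz": 0, "jaw": -1},
    {"dx": 0, "dy": 0, "dz": 0.06, "wx": 0, "wy": 0, "wz": 0, "jaw": -1},
    {"dx": 0, "dy": 0, "dz": 0.02, "wx": 0, "wy": 0, "wz": 0, "jaw": -1},
    {"dx": 0, "dy": 0, "dz": 0, "wx": 0, "wy": 0, "wz": 0, "jaw": -1},
    {"dx": 0, "dy": 0, "dz": 0, "wx": 0, "wy": 0, "wz": 0, "jaw": -1},
  ],
)

```text
time: 6.33
eef_pos: [0.4854, -0.2806, 0.0166]
orientation: [[0.964, 0.265, 0.003], [0.265, -0.964, -0.001], [0.002, 0.002, -1.0]]
force: [0.3, 0.0, -1.2]
grip_width: 0.0197
```

```bash
python3 -c "
from h import *
delta((.485,-.275,.0152))"
```

```text
t 6.3333 p [ 0.4854 -0.2806  0.0166] d [ 0.026 -0.137  0.034] w [ 0.02  -0.021  0.007] F [ 0.3  0.  -1.2] M [-0.03  0.02 -0.07] g 0.0197
```

>>> servo_tool(
  rows=[
    {"dx": 0, "dy": 0, "dz": 0.03, "wx": 0, "wy": 0, "wz": 0, "jaw": -1},
    {"dx": 0, "dy": 0, "dz": 0.02, "wx": 0, "wy": 0, "wz": 0, "jaw": -1},
    {"dx": 0, "dy": 0, "dz": 0, "wx": 0, "wy": 0, "wz": 0, "jaw": -1},
    {"dx": 0, "dy": 0, "dz": 0, "wx": 0, "wy": 0, "wz": 0, "jaw": -1},
  ],
)

```text
time: 6.67
eef_pos: [0.4858, -0.2808, 0.0153]
orientation: [[0.964, 0.265, 0.003], [0.265, -0.964, -0.002], [0.003, 0.003, -1.0]]
force: [-1.4, 0.0, 4.7]
grip_width: 0.0196
```

>>> servo_tool(
  rows=[
    {"dx": 0, "dy": 0, "dz": 0, "wx": 0, "wy": 0, "wz": 0, "jaw": -0.3},
    {"dx": 0, "dy": 0, "dz": 0, "wx": 0, "wy": 0, "wz": 0, "jaw": 0},
    {"dx": 0, "dy": 0, "dz": 0, "wx": 0, "wy": 0, "wz": 0, "jaw": 0},
    {"dx": 0, "dy": 0, "dz": 0, "wx": 0, "wy": 0, "wz": 0, "jaw": 0},
    {"dx": 0, "dy": 0, "dz": -0.2, "wx": 0, "wy": 0, "wz": 0, "jaw": 0},
    {"dx": 0, "dy": 0, "dz": -0.6, "wx": 0, "wy": 0, "wz": 0, "jaw": 0},
    {"dx": 0, "dy": 0, "dz": -0.8, "wx": 0, "wy": 0, "wz": 0, "jaw": 0},
    {"dx": 0, "dy": 0, "dz": -0.8, "wx": 0, "wy": 0, "wz": 0, "jaw": 0},
    {"dx": 0, "dy": 0, "dz": -0.8, "wx": 0, "wy": 0, "wz": 0, "jaw": 0},
    {"dx": 0, "dy": 0, "dz": -0.8, "wx": 0, "wy": 0, "wz": 0, "jaw": 0},
    {"dx": 0, "dy": 0, "dz": -0.6, "wx": 0, "wy": 0, "wz": 0, "jaw": 0},
    {"dx": 0, "dy": 0, "dz": 0, "wx": 0, "wy": 0, "wz": 0, "jaw": 0},
  ],
)

```text
time: 7.67
eef_pos: [0.4879, -0.2819, 0.2056]
orientation: [[0.964, 0.265, 0.013], [0.265, -0.964, -0.007], [0.01, 0.01, -1.0]]
force: [1.7, -0.4, 0.9]
grip_width: 0.043
```

```bash
python3 -c "
from h import *
delta((.5629,-.0733,.200))"
```

```text
t 7.6667 p [ 0.4879 -0.2819  0.2056] d [ 3.188 -4.534  0.125] w [ 0.104 -0.103  0.008] F [ 1.7 -0.4  0.9] M [-0.06 -0.04 -0.03] g 0.043
```

>>> servo_tool(
  rows=[
    {"dx": 0.2, "dy": -0.28, "dz": 0, "wx": 0.1, "wy": -0.1, "wz": 0, "jaw": 0},
    {"dx": 0.4, "dy": -0.57, "dz": 0, "wx": 0, "wy": 0, "wz": 0, "jaw": 0},
    {"dx": 0.4, "dy": -0.57, "dz": 0, "wx": 0, "wy": 0, "wz": 0, "jaw": 0},
    {"dx": 0.4, "dy": -0.57, "dz": 0, "wx": 0, "wy": 0, "wz": 0, "jaw": 0},
    {"dx": 0.4, "dy": -0.57, "dz": 0, "wx": 0, "wy": 0, "wz": 0, "jaw": 0},
    {"dx": 0.4, "dy": -0.57, "dz": 0, "wx": 0, "wy": 0, "wz": 0, "jaw": 0},
    {"dx": 0.4, "dy": -0.57, "dz": 0, "wx": 0, "wy": 0, "wz": 0, "jaw": 0},
    {"dx": 0.35, "dy": -0.57, "dz": 0.1, "wx": 0, "wy": 0, "wz": 0, "jaw": 0},
    {"dx": 0.23, "dy": -0.25, "dz": 0, "wx": 0, "wy": 0, "wz": 0, "jaw": 0},
    {"dx": 0, "dy": 0, "dz": 0, "wx": 0, "wy": 0, "wz": 0, "jaw": 0},
    {"dx": 0, "dy": 0, "dz": 0, "wx": 0, "wy": 0, "wz": 0, "jaw": 0},
  ],
)

```text
time: 8.58
eef_pos: [0.5593, -0.0714, 0.1938]
orientation: [[0.964, 0.266, -0.012], [0.266, -0.964, 0.005], [-0.011, -0.008, -1.0]]
force: [0.1, -0.7, 0.5]
grip_width: 0.0429
```

```bash
python3 - <<'E'
from h import *
delta((.5629,-.0733,.200))
a=grab('wrist'); b=grab('side'); print(a['camera_matrix'][0,0])
for n,im in(('w',a),('s',b)):
    print(n,proj(im,stand2w(np.array([[0,0,97],[9,0,97],[-9,0,97],[-24,-45,123],[26,-45,123],[-24,95,123],[26,95,123]])/1e3,*Q)).round(1).tolist())
cv2.imwrite('pics/g2.png',np.hstack([cv2.resize(a['frame'][20:],(560,398)),cv2.resize(b['frame'][180:270,205:265],(240,398))]))
E
```

```text
t 8.5833 p [ 0.5593 -0.0714  0.1938] d [ 0.073  0.069 -0.156] w [-0.085  0.105  0.026] F [ 0.1 -0.7  0.5] M [-0.04 -0.01 -0.01] g 0.0429
345.89278228120423
w [[256.2, 192.3], [256.3, 180.2], [256.1, 204.1], [323.1, 238.3], [328.4, 165.4], [116.8, 236.5], [107.8, 164.8]]
s [[256.3, 214.6], [260.0, 214.2], [252.6, 215.1], [250.6, 215.3], [272.1, 212.8], [238.7, 189.2], [257.6, 187.3]]
```

View pics/g2.png

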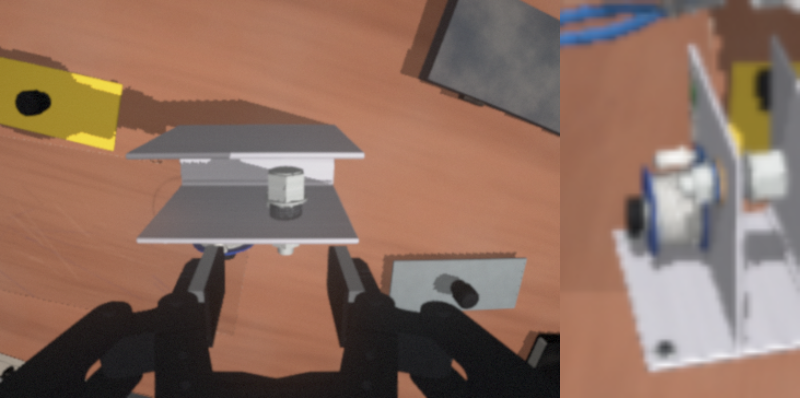

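The wrist view shows the open gap, the bare head at (286,187), the leg top edges at rows 155 and 241, and the cover lying flat at (455,283). The stand shows about 5 px right of prediction, so I'm levelling the tool, settling and re-measuring.

>>> servo_tool(
  rows=[
    {"dx": 0.07, "dy": 0.07, "dz": -0.1, "wx": -0.08, "wy": 0.1, "wz": 0, "jaw": 0},
    {"dx": 0, "dy": 0, "dz": 0, "wx": 0, "wy": 0, "wz": 0, "jaw": 0},
    {"dx": 0, "dy": 0, "dz": 0, "wx": 0, "wy": 0, "wz": 0, "jaw": 0},
    {"dx": 0, "dy": 0, "dz": 0, "wx": 0, "wy": 0, "wz": 0, "jaw": 0},
    {"dx": 0, "dy": 0, "dz": 0, "wx": 0, "wy": 0, "wz": 0, "jaw": 0},
    {"dx": 0, "dy": 0, "dz": 0, "wx": 0, "wy": 0, "wz": 0, "jaw": 0},
  ],
)

```text
time: 9.18
eef_pos: [0.5631, -0.0744, 0.1989]
orientation: [[0.964, 0.264, 0.002], [0.264, -0.964, 0.001], [0.002, -0.0, -1.0]]
force: [-0.7, 0.1, -0.1]
grip_width: 0.0427
```

```bash
python3 - <<'E'
from h import *
delta((.5629,-.0733,.200))
a=grab('wrist'); delta((.5629,-.0733,.200))
np.savez('w3.npz',frame=a['frame'],K=a['camera_matrix'],d=a['dist'],W=a['world_to_cam'])
print(proj(a,stand2w(np.array([[0,0,97],[-26,-45,123],[28,-45,123],[-26,95,123],[28,95,123]])/1e3,*Q)).round(1).tolist())
m=(a['frame'].min(2)>165).astype(np.uint8); m[:130]=0; m[270:]=0
n,l,s,c=cv2.connectedComponentsWithStats(m)
print([ (s[i].tolist(),c[i].round(1).tolist()) for i in range(1,n) if s[i,4]>25])
E
```

```text
t 9.1833 p [ 0.5631 -0.0744  0.1989] d [ 0.003 -0.029 -0.028] w [-0.    -0.02   0.003] F [-0.7  0.1 -0.1] M [0.03 0.04 0.02] g 0.0427
t 9.2333 p [ 0.5631 -0.0743  0.1988] d [ 0.002 -0.026 -0.029] w [-0.    -0.019  0.005] F [ 0.5 -0.7 -0.3] M [ 0.02  0.02 -0.01] g 0.0426
[[249.7, 195.6], [314.7, 242.7], [319.3, 165.9], [113.8, 241.9], [104.2, 166.3]]
[([204, 163, 120, 49, 1945], [264.6, 177.1]), ([161, 170, 27, 4, 90], [174.1, 171.2]), ([122, 240, 198, 15, 920], [227.1, 243.2])]
```

```bash
python3 - <<'E'
from h import *
from scipy.optimize import least_squares
t=grab("top")
cr=lambda p:((p-[230,155]+.5)*6.4-.5).round(0).tolist()
print("foot top pred",cr(proj(t,stand2w(np.array([[-82,-45,4],[-82,95,4]])/1e3,*Q))),"seen 537,395 / 232,478")
a=np.load('w3.npz'); im=dict(camera_matrix=a['K'],dist=a['d'],world_to_cam=a['W'])
g=a['frame'].min(2).astype(int)
for r in (241,242,243): 
    row=g[r]; print(r,row[110:126].tolist(),row[310:324].tolist())
for r in (158,160,162,164): print(r,g[r,96:118:1].tolist(),g[r,314:332].tolist())
print("cam",(-a['W'][:3,:3].T@a['W'][:3,3]).round(4), (a['W'][:3,:3]).round(3).tolist())
cv2.imwrite('pics/w3.png',cv2.resize(a['frame'][140:260,90:340],(750,360),interpolation=cv2.INTER_CUBIC))
E
```

```text
foot top pred [[531.0, 401.0], [225.0, 479.0]] seen 537,395 / 232,478
241 [89, 90, 91, 92, 90, 93, 91, 92, 96, 95, 105, 138, 163, 168, 167, 165] [209, 210, 209, 208, 208, 209, 211, 208, 202, 173, 129, 105, 100, 100]
242 [87, 89, 87, 86, 90, 91, 91, 89, 92, 92, 110, 150, 181, 186, 187, 186] [216, 215, 215, 215, 214, 214, 213, 214, 201, 172, 127, 105, 99, 100]
243 [88, 88, 89, 88, 88, 87, 90, 89, 90, 90, 102, 145, 181, 189, 191, 190] [197, 196, 196, 195, 196, 194, 195, 194, 187, 153, 115, 101, 98, 100]
158 [76, 73, 76, 75, 73, 76, 88, 92, 91, 94, 94, 96, 94, 95, 94, 94, 94, 94, 95, 93, 96, 94] [102, 101, 103, 106, 105, 107, 107, 105, 102, 105, 101, 106, 104, 103, 103, 105, 105, 103]
160 [74, 73, 74, 72, 72, 77, 89, 94, 93, 94, 93, 93, 92, 96, 94, 94, 93, 92, 93, 94, 95, 93] [102, 99, 102, 101, 102, 104, 107, 109, 106, 106, 106, 106, 105, 104, 104, 105, 106, 105]
162 [83, 80, 74, 74, 78, 87, 92, 94, 93, 94, 95, 92, 94, 95, 94, 94, 96, 92, 95, 96, 95, 97] [120, 120, 120, 121, 121, 119, 121, 127, 123, 117, 109, 107, 107, 105, 102, 102, 105, 104]
164 [92, 95, 94, 96, 94, 93, 94, 95, 95, 93, 93, 93, 94, 96, 96, 95, 101, 103, 104, 104, 105, 105] [201, 204, 201, 202, 202, 200, 203, 200, 198, 181, 139, 114, 106, 106, 107, 105, 107, 106]
cam [ 0.6354 -0.055   0.3403] [[0.265, -0.964, 0.001], [0.922, 0.253, -0.294], [0.283, 0.079, 0.956]]
```

View pics/w3.png

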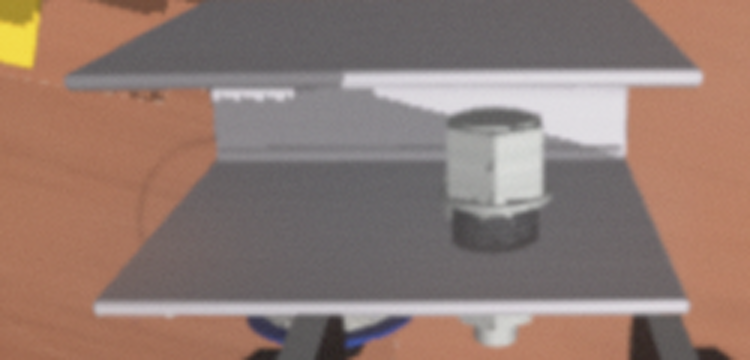

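The enlarged view shows the head at (495,155), i.e. column 255, between legs whose edges sit about 5–7 px right of the fit. The foot in the top view agrees. The cover evidently sat a few mm off the stand's y, so I'm shifting the head estimate by about 3 mm along the stand's -y and descending.

>>> servo_tool(
  rows=[
    {"dx": 0, "dy": 0.055, "dz": 0.3, "wx": 0, "wy": 0, "wz": 0, "jaw": 0},
    {"dx": 0, "dy": 0, "dz": 0.5, "wx": 0, "wy": 0, "wz": 0, "jaw": 0},
    {"dx": 0, "dy": 0, "dz": 0.5, "wx": 0, "wy": 0, "wz": 0, "jaw": 0},
    {"dx": 0, "dy": 0, "dz": 0.4, "wx": 0, "wy": 0, "wz": 0, "jaw": 0},
    {"dx": 0, "dy": 0, "dz": 0.3, "wx": 0, "wy": 0, "wz": 0, "jaw": 0},
    {"dx": 0, "dy": 0, "dz": 0, "wx": 0, "wy": 0, "wz": 0, "jaw": 0},
    {"dx": 0, "dy": 0, "dz": 0, "wx": 0, "wy": 0, "wz": 0, "jaw": 0},
  ],
)

```text
time: 9.87
eef_pos: [0.5634, -0.0761, 0.1183]
orientation: [[0.964, 0.265, 0.0], [0.265, -0.964, 0.001], [0.0, -0.001, -1.0]]
force: [0.2, 0.2, -0.2]
grip_width: 0.043
```

```bash
sed -i 's/^Q=.*/Q=(0.5638,-0.0765,0.267)/' h.py; python3 -c "
from h import *
delta((.5638,-.0765,.0713))"
```

```text
t 9.8667 p [ 0.5634 -0.0761  0.1183] d [0.007 0.013 1.175] w [-0.007 -0.003  0.009] F [ 0.2  0.2 -0.2] M [-0.01  0.01 -0.03] g 0.043
```

>>> servo_tool(
  rows=[
    {"dx": 0, "dy": 0.01, "dz": 0.25, "wx": 0, "wy": 0, "wz": 0, "jaw": 0},
    {"dx": 0, "dy": 0, "dz": 0.25, "wx": 0, "wy": 0, "wz": 0, "jaw": 0},
    {"dx": 0, "dy": 0, "dz": 0.25, "wx": 0, "wy": 0, "wz": 0, "jaw": 0},
    {"dx": 0, "dy": 0, "dz": 0.25, "wx": 0, "wy": 0, "wz": 0, "jaw": 0},
    {"dx": 0, "dy": 0, "dz": 0.15, "wx": 0, "wy": 0, "wz": 0, "jaw": 0},
    {"dx": 0, "dy": 0, "dz": 0, "wx": 0, "wy": 0, "wz": 0, "jaw": 0},
    {"dx": 0, "dy": 0, "dz": 0, "wx": 0, "wy": 0, "wz": 0, "jaw": 0},
    {"dx": 0, "dy": 0, "dz": 0, "wx": 0, "wy": 0, "wz": 0, "jaw": 0},
  ],
)

```text
time: 10.53
eef_pos: [0.5644, -0.0767, 0.0731]
orientation: [[0.964, 0.265, 0.002], [0.265, -0.964, 0.0], [0.002, 0.0, -1.0]]
force: [-0.4, -0.0, 0.0]
grip_width: 0.0427
```

```bash
python3 -c "
from h import *
delta((.5638,-.0765,.0713))"
```

```text
t 10.5333 p [ 0.5644 -0.0767  0.0731] d [-0.014 -0.008  0.044] w [ 0.002 -0.024  0.008] F [-0.4 -0.   0. ] M [ 0.06 -0.01 -0.04] g 0.0427
```

>>> servo_tool(
  rows=[
    {"dx": -0.01, "dy": 0, "dz": 0.04, "wx": 0, "wy": 0, "wz": 0, "jaw": -0.2},
    {"dx": 0, "dy": 0, "dz": 0, "wx": 0, "wy": 0, "wz": 0, "jaw": -0.3},
    {"dx": 0, "dy": 0, "dz": 0, "wx": 0, "wy": 0, "wz": 0, "jaw": -0.35},
    {"dx": 0, "dy": 0, "dz": 0, "wx": 0, "wy": 0, "wz": 0, "jaw": -0.38},
    {"dx": 0, "dy": 0, "dz": 0, "wx": 0, "wy": 0, "wz": 0, "jaw": -0.38},
  ],
)

```text
time: 10.95
eef_pos: [0.5639, -0.0767, 0.0715]
orientation: [[0.964, 0.265, 0.002], [0.265, -0.964, 0.0], [0.002, 0.0, -1.0]]
force: [0.4, -0.0, -0.4]
grip_width: 0.0263
```

```bash
python3 -c "
from h import *
delta((.5638,-.0765,.0713))"
```

```text
t 10.95 p [ 0.5639 -0.0767  0.0715] d [-0.001 -0.006  0.005] w [ 0.002 -0.024  0.008] F [ 0.4 -0.  -0.4] M [-0.02  0.    0.04] g 0.0263
```

With a 26.3 mm opening and no contact force, the centring is within about 1 mm. Closing fully.

>>> servo_tool(
  rows=[
    {"dx": 0, "dy": 0, "dz": 0, "wx": 0, "wy": 0, "wz": 0, "jaw": -0.5},
    {"dx": 0, "dy": 0, "dz": 0, "wx": 0, "wy": 0, "wz": 0, "jaw": -0.8},
    {"dx": 0, "dy": 0, "dz": 0, "wx": 0, "wy": 0, "wz": 0, "jaw": -1},
    {"dx": 0, "dy": 0, "dz": 0, "wx": 0, "wy": 0, "wz": 0, "jaw": -1},
    {"dx": 0, "dy": 0, "dz": 0, "wx": 0, "wy": 0, "wz": 0, "jaw": -1},
    {"dx": 0, "dy": 0, "dz": 0, "wx": 0, "wy": 0, "wz": 0, "jaw": -1},
  ],
)

```text
time: 11.45
eef_pos: [0.5637, -0.0762, 0.0717]
orientation: [[0.964, 0.265, 0.002], [0.265, -0.964, 0.001], [0.002, -0.001, -1.0]]
force: [-2.0, 2.5, 5.3]
grip_width: 0.0225
```

```bash
python3 - <<'E'
from h import *
delta((.5638,-.0765,.0713))
# planned arc: head centre c, TCP = c + Rx(phi)*(0,0,-(.0137)) in stand frame; tool leans to -y
L=.0137
print("per-step tool shift for turn about tool x; world TCP at .42:",stand2w([[0,L*np.sin(.42),.085-L*np.cos(.42)]],*Q))
E
```

```text
t 11.45 p [ 0.5637 -0.0762  0.0717] d [-0.001  0.009  0.01 ] w [-0.009 -0.025  0.013] F [-2.   2.5  5.3] M [0.7  0.48 0.05] g 0.0225
per-step tool shift for turn about tool x; world TCP at .42: [[ 0.56232611 -0.07111162  0.07249068]]
```

>>> servo_tool(
  rows=[
    {"dx": 0, "dy": -0.007, "dz": 0, "wx": 0.2, "wy": 0, "wz": 0, "jaw": -1},
    {"dx": 0, "dy": -0.0135, "dz": 0, "wx": 0.4, "wy": 0, "wz": 0, "jaw": -1},
    {"dx": 0, "dy": -0.0135, "dz": 0, "wx": 0.4, "wy": 0, "wz": 0, "jaw": -1},
    {"dx": 0, "dy": -0.0135, "dz": 0, "wx": 0.4, "wy": 0, "wz": 0, "jaw": -1},
    {"dx": 0, "dy": 0, "dz": 0, "wx": 0, "wy": 0, "wz": 0, "jaw": -1},
    {"dx": 0, "dy": 0, "dz": 0, "wx": 0, "wy": 0, "wz": 0, "jaw": -1},
  ],
)

```text
time: 11.95
eef_pos: [0.5632, -0.0744, 0.0718]
orientation: [[0.964, 0.262, -0.035], [0.264, -0.955, 0.138], [0.003, -0.143, -0.99]]
force: [-1.6, 4.7, 7.4]
grip_width: 0.0229
```

```bash
cat >> h.py <<'E'
def lean(L=.0135):
    o=ctrl.get_obs(); R=o["orientation"]; yaw=Q[2]
    Rt=np.c_[[np.cos(yaw),np.sin(yaw),0],[np.sin(yaw),-np.cos(yaw),0],[0,0,-1]]
    w=cv2.Rodrigues(Rt.T@R)[0].ravel(); ax=o["eef_pos"]-R[:,2]*L
    print("t",round(float(o["time"]),2),"lean",w.round(3),"axis pt",ax.round(4),"F",o["force"].round(1),"M",o["wrist_torque"].round(2),"g",round(o["grip_width"],4))
E
python3 -c "
from h import *
lean()"
```

```text
t 11.95 lean [ 0.143  0.003 -0.   ] axis pt [ 0.5637 -0.0762  0.0852] F [-1.6  4.7  7.4] M [0.8  0.49 0.08] g 0.0229
```

>>> servo_tool(
  rows=[
    {"dx": 0, "dy": -0.0135, "dz": 0, "wx": 0.4, "wy": 0, "wz": 0, "jaw": -1},
    {"dx": 0, "dy": -0.0135, "dz": 0, "wx": 0.4, "wy": 0, "wz": 0, "jaw": -1},
    {"dx": 0, "dy": -0.0135, "dz": 0, "wx": 0.4, "wy": 0, "wz": 0, "jaw": -1},
    {"dx": 0, "dy": -0.0135, "dz": 0, "wx": 0.4, "wy": 0, "wz": 0, "jaw": -1},
    {"dx": 0, "dy": 0, "dz": 0, "wx": 0, "wy": 0, "wz": 0, "jaw": -1},
    {"dx": 0, "dy": 0, "dz": 0, "wx": 0, "wy": 0, "wz": 0, "jaw": -1},
  ],
)

```text
time: 12.45
eef_pos: [0.5627, -0.0723, 0.0723]
orientation: [[0.965, 0.252, -0.076], [0.264, -0.92, 0.289], [0.003, -0.299, -0.954]]
force: [-1.8, 3.7, 6.2]
grip_width: 0.0226
```

```bash
python3 -c "
from h import *
lean()"
```

```text
t 12.45 lean [ 0.303  0.003 -0.   ] axis pt [ 0.5637 -0.0762  0.0852] F [-1.8  3.7  6.2] M [0.82 0.48 0.15] g 0.0226
```

>>> servo_tool(
  rows=[
    {"dx": 0, "dy": -0.0135, "dz": 0, "wx": 0.4, "wy": 0, "wz": 0, "jaw": -1},
    {"dx": 0, "dy": -0.0135, "dz": 0, "wx": 0.4, "wy": 0, "wz": 0, "jaw": -1},
    {"dx": 0, "dy": -0.0135, "dz": 0, "wx": 0.4, "wy": 0, "wz": 0, "jaw": -1},
    {"dx": 0, "dy": 0, "dz": 0, "wx": 0, "wy": 0, "wz": 0, "jaw": -1},
    {"dx": 0, "dy": 0, "dz": 0, "wx": 0, "wy": 0, "wz": 0, "jaw": -1},
    {"dx": 0, "dy": 0, "dz": 0, "wx": 0, "wy": 0, "wz": 0, "jaw": -1},
  ],
)

```text
time: 12.95
eef_pos: [0.5623, -0.0709, 0.0729]
orientation: [[0.965, 0.242, -0.106], [0.264, -0.879, 0.396], [0.003, -0.41, -0.912]]
force: [-0.6, 3.0, 5.4]
grip_width: 0.0227
```

```bash
python3 - <<'E'
from h import *
lean()
a=grab('wrist'); b=grab('side'); t=grab('top')
# pointer tip predicted for joint angle (79 mm from axis, -0.22+q)
for n,im in(('w',a),('s',b),('t',t)):
    P=[[-.031,.079*np.cos(q-.22),.085+.079*np.sin(q-.22)] for q in (0,.31,.42,.53)]
    print(n,proj(im,stand2w(P,*Q)).round(1).tolist())
S=cv2.resize(b['frame'][175:265,200:290],(400,400),interpolation=cv2.INTER_CUBIC)
T=cv2.resize(t['frame'][165:235,240:325],(400,329),interpolation=cv2.INTER_CUBIC)
T=cv2.copyMakeBorder(T,0,71,0,0,cv2.BORDER_CONSTANT)
cv2.imwrite('pics/f1.png',np.hstack([S,T]))
cv2.imwrite('pics/f1w.png',a['frame'])
for n,im in(('w',a),('s',b),('t',t)):
    h=cv2.cvtColor(im['frame'],cv2.COLOR_BGR2HSV)
    for c,(lo,hi) in dict(g=((40,80,40),(85,255,255)),r=((0,170,90),(4,255,255))).items():
        y,x=np.nonzero(cv2.inRange(h,lo,hi)); print(n,c,len(x),(x.mean().round(1),y.mean().round(1)) if len(x) else '', )
E
```

```text
t 12.95 lean [ 0.422  0.002 -0.001] axis pt [ 0.5637 -0.0763  0.0852] F [-0.6  3.   5.4] M [0.64 0.33 0.12] g 0.0227
w [[142.8, 280.3], [110.2, 300.8], [99.7, 309.9], [90.0, 320.1]]
s [[238.0, 212.2], [237.7, 203.6], [237.7, 200.8], [237.8, 198.2]]
t [[268.1, 207.6], [267.7, 206.7], [268.3, 206.2], [269.2, 205.6]]
w g 0 
w r 0 
s g 20 (np.float64(160.2), np.float64(59.8))
s r 236 (np.float64(181.4), np.float64(88.8))
t g 0 
t r 405 (np.float64(75.9), np.float64(178.5))
```

View pics/f1.png

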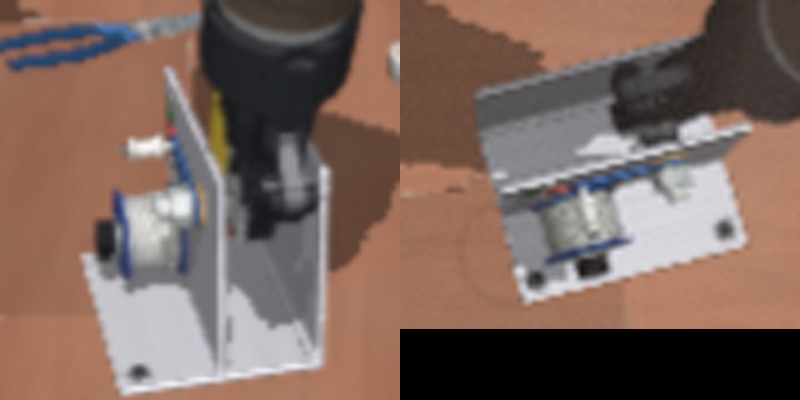

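The side crop shows the pointer raised, with red at about (172,130) next to the green at about (168,112). The gripper is clear of the leg tops. Angles are too coarse at this scale, so I'm taking one enlarged crop with model marks.

```bash
python3 - <<'E'
from h import *
b=grab('side'); y0,x0=190,222; k=18
A=cv2.resize(b['frame'][y0:y0+32,x0:x0+40],None,fx=k,fy=k,interpolation=cv2.INTER_CUBIC)
for q,col in((.2,(255,255,0)),(.31,(0,255,0)),(.42,(255,0,255)),(.53,(0,255,0))):
    P=stand2w([[-.031,r*np.cos(q-.22),.085+r*np.sin(q-.22)] for r in(.052,.066,.079)],*Q)
    pr=proj(b,P); print(q,pr.round(1).tolist())
    for p in pr: cv2.circle(A,tuple(((p-[x0,y0]+.5)*k).astype(int).tolist()),3,col,-1)
cv2.imwrite('pics/f2.png',A)
f=b['frame'].astype(int); 
for y in range(194,212): print(y,[tuple(f[y,x]) if 0 else '%d,%d,%d'%tuple(f[y,x]) for x in range(235,243)])
E
```

```text
0.2 [[239.8, 211.3], [238.7, 208.8], [237.7, 206.5]]
0.31 [[239.7, 209.3], [238.7, 206.3], [237.7, 203.6]]
0.42 [[239.7, 207.5], [238.7, 204.0], [237.7, 200.8]]
0.53 [[239.8, 205.8], [238.8, 201.8], [237.8, 198.2]]
194 ['89,111,156', '91,110,153', '113,118,134', '149,148,150', '184,180,184', '144,148,171', '98,115,156', '85,105,149']
195 ['88,110,156', '91,110,153', '108,113,130', '125,125,127', '159,155,157', '169,167,177', '125,133,163', '89,107,149']
196 ['88,110,156', '87,108,152', '95,102,121', '125,126,129', '139,136,138', '177,172,176', '142,146,169', '94,111,151']
197 ['87,109,156', '86,107,152', '88,100,118', '113,117,118', '127,127,127', '172,167,168', '172,170,180', '122,130,160']
198 ['87,109,157', '85,106,152', '84,99,116', '95,104,100', '115,115,114', '143,138,140', '180,175,179', '136,141,165']
199 ['86,109,157', '84,106,152', '78,97,111', '89,104,91', '110,112,107', '127,123,123', '174,168,171', '148,148,162']
200 ['85,108,156', '83,105,151', '73,95,107', '74,98,75', '105,109,101', '121,116,117', '147,141,143', '170,165,170']
201 ['86,108,157', '83,106,152', '71,92,11
[... 565 characters left out ...]
230', '162,172,192', '111,118,135', '102,88,90', '140,97,75', '132,110,101', '120,114,113', '119,115,116']
207 ['235,238,240', '202,208,214', '195,198,199', '165,156,149', '159,115,89', '131,100,85', '117,109,107', '118,114,115']
208 ['226,230,231', '192,198,202', '167,171,173', '138,130,125', '129,94,73', '126,94,75', '121,109,104', '119,114,115']
209 ['184,190,195', '155,162,171', '115,121,131', '99,94,94', '98,72,57', '137,92,64', '130,109,100', '120,114,114']
210 ['121,134,162', '109,123,154', '96,105,127', '110,110,116', '102,84,76', '139,90,57', '125,96,82', '115,108,106']
211 ['87,108,155', '87,108,153', '96,108,138', '106,109,119', '98,83,77', '118,77,50', '123,91,72', '120,108,105']
```

View pics/f2.png

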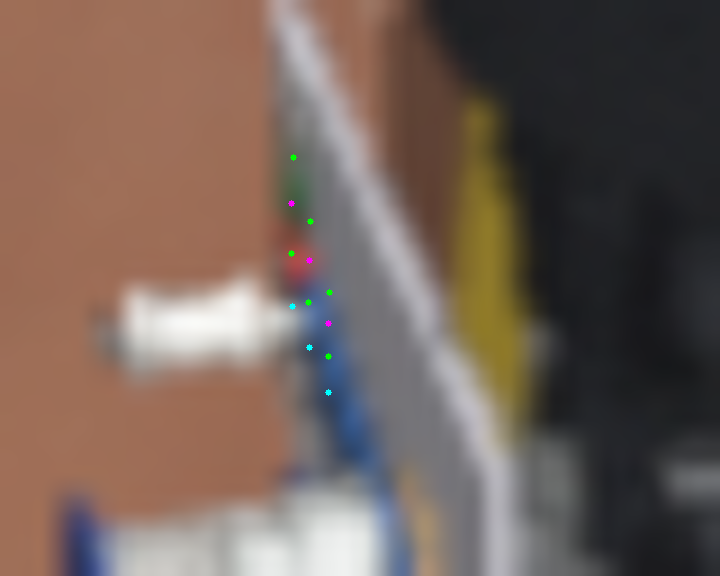

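```bash
python3 - <<'E'
from h import *
lean()
a=cv2.imread('pics/side0.png'); b=grab('side')
def cen(f,ch,x0=228,x1=241,y0=196,y1=224):
    s=f[y0:y1,x0:x1].astype(float); B,G,R=s[...,0],s[...,1],s[...,2]
    w=np.clip((R-1.6*G) if ch=='r' else np.minimum(np.minimum(B,G),R)-150,0,None)
    if ch=='w': w[:, 9:]=0
    yy,xx=np.mgrid[y0:y1,x0:x1]; return ((w*xx).sum()/w.sum()).round(1),((w*yy).sum()/w.sum()).round(2),w.sum().round()
for n,f in(('q0',a),('now',b['frame'])): print(n,'red',cen(f,'r'),'roller',cen(f,'w'))
for q in(0,.36,.39,.42,.45,.48):
    P=stand2w([[-.031,.072*np.cos(q-.22),.085+.072*np.sin(q-.22)],[-.045,.052*np.cos(q-.22),.085+.052*np.sin(q-.22)]],*Q)
    print(q,proj(b,P)[:,1].round(2))
lean()
E
```

```text
t 13.15 lean [ 0.422  0.002 -0.001] axis pt [ 0.5637 -0.0763  0.0852] F [-1.   2.8  6.6] M [0.56 0.34 0.12] g 0.0229
q0 red (np.float64(nan), np.float64(nan), np.float64(0.0)) roller (np.float64(232.7), np.float64(218.12), np.float64(3130.0))
now red (np.float64(238.0), np.float64(204.05), np.float64(75.0)) roller (np.float64(232.6), np.float64(214.33), np.float64(3100.0))
0 [212.94 215.73]
0.36 [203.87 209.07]
0.39 [203.18 208.57]
0.42 [202.51 208.08]
0.45 [201.85 207.6 ]
0.48 [201.2  207.13]
t 13.2 lean [ 0.422  0.002 -0.001] axis pt [ 0.5637 -0.0763  0.0852] F [-2.7  1.3  6.4] M [0.54 0.3  0.1 ] g 0.0225<stdin>:8: RuntimeWarning: invalid value encountered in scalar divide
```

The lean is 0.42, the roller's displacement gives about 0.44 and the red tip about 0.36. All lie inside the band, so I'm holding still briefly and then handing in.

>>> servo_tool(
  rows=[
    {"dx": 0, "dy": 0, "dz": 0, "wx": 0, "wy": 0, "wz": 0, "jaw": -1},
    {"dx": 0, "dy": 0, "dz": 0, "wx": 0, "wy": 0, "wz": 0, "jaw": -1},
    {"dx": 0, "dy": 0, "dz": 0, "wx": 0, "wy": 0, "wz": 0, "jaw": -1},
    {"dx": 0, "dy": 0, "dz": 0, "wx": 0, "wy": 0, "wz": 0, "jaw": -1},
    {"dx": 0, "dy": 0, "dz": 0, "wx": 0, "wy": 0, "wz": 0, "jaw": -1},
    {"dx": 0, "dy": 0, "dz": 0, "wx": 0, "wy": 0, "wz": 0, "jaw": -1},
  ],
)

```text
time: 13.7
eef_pos: [0.5623, -0.0709, 0.0729]
orientation: [[0.964, 0.242, -0.106], [0.264, -0.88, 0.396], [0.003, -0.409, -0.912]]
force: [-2.0, 3.4, 6.0]
grip_width: 0.0228
```

```bash
python3 -c "
from h import *
lean(); print(ctrl.job_done()); lean()"
```

```text
t 13.7 lean [ 0.422  0.002 -0.001] axis pt [ 0.5637 -0.0763  0.0852] F [-2.   3.4  6. ] M [0.57 0.28 0.08] g 0.0228
the job is handed in; nothing more can be done
None
the job is handed in; nothing more can be done
```

I lifted the grey cover off by its knob and lowered it until I felt light contact with the desk (about 5 N). I then gripped the bolt's hex head in the gap, turned it 0.42 rad and handed the job in at 13.7 s while still gripping it there.

**Final checks:**
- **Stillness:** the tool's lean held at 0.422 rad, with about 7 N at the wrist and the finger opening steady at 22.8 mm.
- **Pointer:** the two picture checks disagreed slightly. The roller's rise gave about 0.44 and the red pointer about 0.36, at a scale of only a few pixels. Both lie inside the 0.31 to 0.53 band.
- **Cover:** a wrist picture after release showed it lying flat on the free desk area. I did not photograph it again after turning the bolt.
- **Other things:** the planned path stayed clear of the tape, case, pliers and tin, and the highest contact force in the readings was under 10 N. I took no final picture of the whole desk.

**Disagreement along the way:** my first fit, made from the cover, put the stand about 3 mm off along its y. I corrected it from the wrist picture before reaching into the gap. The fingers then showed no contact at a 26 mm opening, so they were centred on the 24 mm head to within about 1 mm.

I viewed 11 pictures, one over the budget; the extra one was the enlarged check of the pointer.

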